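Find the concealed lid catch of the block heater and open it

ROBOT

A 7-joint arm with a two-finger parallel gripper is mounted at the origin on a cart in front of the work surface, level with it; the furniture and walls round the work are solid. World frame = base frame: x ahead of the robot, y to its left, z up, the work surface at z = 0. Lengths are in m, angles in rad, forces in N, time in s.
With the tool pointing down it reaches from about 0.35 to 0.775 m from the base axis. Payload 3.1 kg.
Tool frame: the origin (TCP) lies midway between the tips of the shut fingers; the grasp point (between the pads) lies 19 mm behind it; z points along the fingers, y is the line along which they close (so a half turn about z gives the same grasp; the last joint's range is limited). The gripper opens to 85 mm and grips with 20 to 120 N. Pads are 22 mm wide; open, the fingers measure 114 mm over their backs; the gripper's body (76 mm by 85 mm) begins 54 mm behind the grasp point. The pads swing forward as they close: fully open they stand 13 mm farther back than shut.
Start: joints at [-1.264, 0.311, 0.014, 1.512, -0.004, 1.319, -0.027], TCP at [0.188, 0.517, 0.231] pointing down, gripper open.
Joint ranges: [-2.7, 2.7], [-0.3, 1.91], [-1.27, 1.3], [0.12, 2.57], [-1.44, 4.58], [0.2, 2.03], [-3.05, 3.05]. Speed limits (rad/s): [2.79, 2.79, 3.14, 3.14, 3.14, 3.14, 3.14].

INTERFACE

Orientations are given as [roll, pitch, yaw] about the fixed x, y, z axes, in that order (R = Rz(yaw) Ry(pitch) Rx(roll)).
In Python, from cell import env, read_camera, camera_info, models gives the robot as it stands. The module is installed in compiled form; this text tells all that it offers.
- The arm moves only by the tool arm_command, never from a script. Its argument "deltas" is a list that holds one entry, the list of rows, each a list of 7 numbers: the turn, a rotation vector about the world's x, y, z in degrees, then the shift along the world's x, y, z in cm, then the opening, from 0 (shut) to 1 (fully open). In form: [[[ax, ay, az, tx, ty, tz, gripper], ...]]. A call has 1 to 5 rows; each row is the pose to reach, as a shift and turn from the pose commanded when the call began; what a row does not reach only later rows make up. A row lasts 1/12 s, in which the tool goes at most 41.7 mm and 7.16 degrees, less where a joint would pass 70% of its speed; a pose out of reach is approached as far as the arm can. A call with a gripper value outside its range is refused whole. The fingers move at their own pace and stop on an object; the grip force is fixed at half the most. Time passes only in rows, so rows that repeat a pose let the fingers close. It gives the time, the measured TCP pose, the force, the opening and the grip force at its end, in the units of the state.
- env.get_state(): the state, without advancing time (a new reading comes with each control period).
- read_camera(name): name is "scene" or "top" or "wrist"; returns the picture (400x640x3 uint8, red, green, blue); there is no depth.
- camera_info(name): a dict with "fx", "fy", "cx", "cy" (pixels), "R" (3x3) and "t" (3): a world point X has camera coordinates R X + t. Camera axes: x right, y down, z forward; pixel columns grow to the right and rows downward; lengths in m; the calibration is good to about 2 mm. A picture is of the moment at which its call begins: read the wrist's pose just before it. camera_info takes no time and is no camera call; for the wrist camera it gives the pose at the moment of the call.
- env.hand_in(): hands the job in; it is judged then, once.
Trained networks look in the newest picture that a camera, given by its name, has taken for a name from the list of things; names that differ only in an ending like _2 or _b are one class to them, and where a whole thing is asked for, a point or a joint stands for the part that bears it (a point fixed in the world has none). Each returns a list of dicts, best first, with "conf" (0 to 1); they miss things now and then, are a little off and sometimes report something else, mostly with a low value. They report only what shows in the picture. A call takes as long as a camera call.
- models.spot_in(camera, target): "extent" ([left, top, width, height] as shares, 0 to 1, of the picture: columns of its width, rows of its height, round what is visible of it).
- models.cut_out(camera, target): "pixels" (400x640 bool, what is visible of it) and "extent" ([left, top, width, height] as shares, 0 to 1, of the picture: columns of its width, rows of its height, round what is visible of it).
The state is a dict: "clock": time; "qpos": joint angles; "qvel": joint speeds; "joint_efforts": joint torques, N m; "tcp_pos": TCP position; "tcp_rot": TCP orientation; "force": force on the tool from outside, world axes, zero at the start; "moment": the same for the moment, N m; "finger_gap": finger opening in m; "grasp_force": force on a finger pad.
Only numpy, scipy, OpenCV 4.12 (cv2) and the standard library are available. Lean on these libraries where they do the work, as an engineer would, in place of code of your own. Each camera call takes 0.05 s, during which the arm holds its last target. There are 200 camera calls.

TASK

Open the tube block heater with your fingertips: its lid is held by a concealed catch, an unmarked flush pad somewhere along the plain grey strip in front of the lid, so feel along the strip with touches until one spot gives, and press it right down so that the lid springs ajar. Then push the lid over backwards until it rests fully open on its stop, and take your hand away. Only touch and push: grip and lift nothing, and leave the heater and the things round it where they are.

Things in the scene. Friction and masses are not known exactly. Their poses are not given: they have to be found in the camera images.
- block_heater: white tube block heater with a hinged lid, 3.2 kg, loose on rubber feet. Origin on the worktop under it; x to its rear, y to its left seen from its front, z up. It spans x -110..100, y -160..160 mm; flat top deck at z = 70 mm. Shut lid: x -42..70, y -67..147 mm, top z = 79 mm. Right of the lid a flat control deck, y -152..-77 mm, with display and keys, which do not work the lid
- strip_middle (a point): middle of the top of the plain grey strip, at x = -79, y = 0, z = 70 mm in the heater's frame and with the same axes. The strip lies level in the deck, 46 mm wide (x +-23 mm from here) and 304 mm long (y +-152 mm), and is rigid but for the concealed pad, level with it to 0.5 mm, same grey plastic, a fine seam round it; rigid joints of the strip show such seams too
- lid_release (a joint): travel of the concealed pad in m: 0 flush, 0.0055 fully down. The pad is 45 mm (x) by 46 mm (y), on the strip's middle line; its middle lies anywhere from 44 mm right to 44 mm left of strip_middle, new each time. It moves straight down, is sprung (about 1 N to start it, 4 N fully down), comes back up by itself. From about 0.0045 the latch is drawn and the lid free
- heater_lid (a joint): lid's opening angle in rad: 0 shut and latched; once freed, a spring arm lifts it in about a second to about 1.15, where it rests; 1.75 is its stop, fully open, leaning back past upright, where it stays. Let go before upright (1.57) it falls back to 1.15
- lid_hinge (a point): middle of the lid's hinge axis, which runs along the heater's y at x = 78, y = 40, z = 74.5 mm in the heater's frame; same axes as the heater. The lid, 0.14 kg, is a white frame with a clear pane, 214 mm wide, 8 mm thick, reaching 120 mm from this axis
- lid_front_edge (a point): middle of the lid's front lower edge, moving with the lid, 120 mm from the hinge axis; shut: x = -42, y = 40, z = 70.5 mm in the heater's frame. A steel latch lip, 16 mm deep, runs along the underside by this edge
- cover_box: bystander: small card box of cover glasses, 30 x 50 x 14 mm, lying on the heater's flat control deck (its right-hand part); origin under its middle
- dish: bystander: clear round Petri dish with lid, 60 mm across, 16 mm high, on the worktop just left of the heater; origin under its middle
- oil_bottle: bystander: small brown bottle with a black cap, 23 mm across, 58 mm high, standing just right of the heater; origin under its middle
- marker: bystander: marker pen, 135 mm long, 17 mm thick, lying in front of the heater; origin under its middle
- tally: bystander: white round hand tally counter, 55 x 69 x 19 mm, lying in front of the heater; origin under its middle
- tweezers: bystander: steel forceps, 130 mm long, 8 mm high, lying at the right front of the worktop; origin under its middle

How it is judged:
By the outcome, as a careful person would: the job done as asked, in the order asked, and still so for the second after the job is handed in, with the robot touching nothing.
It also fails if it takes over 51 s, if anything falls off the work surface, if the arm or the gripper's body presses on something with over 40 N, if the wrist force passes 120 N, or if a joint passes its speed limit or range.

## Working session

There is one attempt and no reset: what is moved stays moved. The work goes in short steps, Python scripts to look and compute and a tool call to move; the robot and the scene stay as the last step left them, time stands still between calls to the robot, and variables do not carry over. Pictures are saved under pics/ and viewed, at most 10 in all, crops included, and the job is handed in when it is done.

Besides the shell and the picture viewer there is one more tool, called as name(argument=value, ...) on one line, values as JSON. arm_command: Moves the arm, as the interface text tells. Its arguments: {"type":"object","properties":{"deltas":{"type":"array"}},"required":["deltas"]}

```bash
mkdir -p pics
python3 - <<'E'
from cell import env, read_camera, camera_info, models
import cv2,numpy as np
ims=[]
for c in ("scene","top"):
    im=read_camera(c); cv2.imwrite(f"pics/{c}0.png",im[:,:,::-1])
    i=camera_info(c); print(c,i["fx"],i["cx"],i["cy"],np.round(i["R"],3).tolist(),np.round(i["t"],3).tolist())
s=env.get_state(); print(s["clock"],s["tcp_pos"],s["tcp_rot"],s["force"],s["finger_gap"])
for t in ("block_heater","heater_lid","strip_middle","cover_box"):
    for d in models.spot_in("top",t)[:2]: print(t,d)
E
```

```text
scene 368.0710221289786 320.2527725191405 202.94112855855397 [[0.913, -0.407, 0.025], [-0.144, -0.379, -0.914], [0.382, 0.831, -0.404]] [-0.503, 0.144, 0.931]
top 410.09346481497903 317.52082226421413 196.18308662861833 [[0.0, -1.0, 0.015], [-0.986, -0.003, -0.169], [0.169, -0.015, -0.985]] [-0.036, 0.509, 1.144]
0.1 [0.18772115 0.51627598 0.23033103] [-3.13947365e+00  1.07694961e-04  2.79294557e+00] [0.71197363 0.4320506  0.53246813] 0.08530109571864129
block_heater {'extent': [0.3783, 0.3485, 0.1811, 0.2105], 'conf': 0.93}
heater_lid {'extent': [0.3897, 0.3685, 0.1225, 0.1198], 'conf': 0.82}
heater_lid {'extent': [0.4102, 0.5545, 0.0233, 0.0575], 'conf': 0.28}
strip_middle {'extent': [0.3747, 0.343, 0.1858, 0.2112], 'conf': 0.75}
cover_box {'extent': [0.5267, 0.3908, 0.0314, 0.0163], 'conf': 0.51}
```

View pics/top0.png

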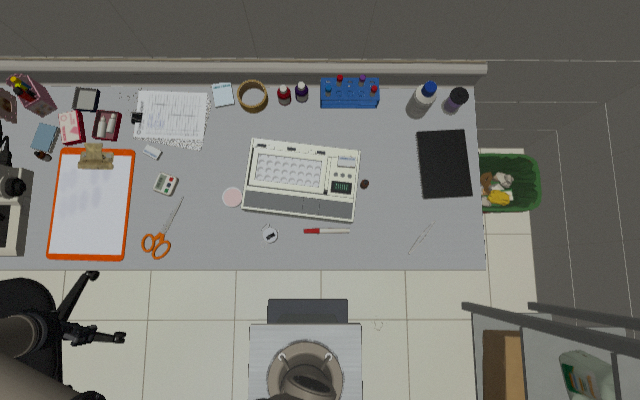

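View pics/scene0.png

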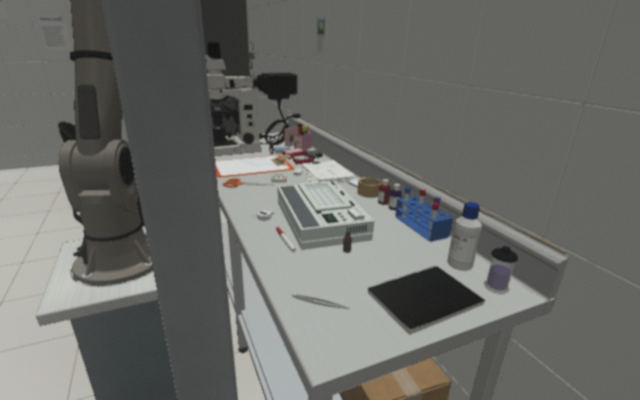

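Top view: heater deck corners about (252,140), (360,150), (354,220), (243,212); the grey strip runs (246,197)–(355,211). Scene view: everything is in place and the lid is shut.

```bash
cat > h.py <<'E'
from cell import env, read_camera, camera_info, models
import cv2,numpy as np
from scipy.optimize import minimize
def proj(i,X):
    c=np.asarray(X)@np.array(i["R"]).T+i["t"]
    return np.c_[i["fx"]*c[:,0]/c[:,2]+i["cx"], i["fy"]*c[:,1]/c[:,2]+i["cy"]]
def w(p,L):
    L=np.atleast_2d(L).astype(float); c,s=np.cos(p[2]),np.sin(p[2])
    return np.c_[p[0]+c*L[:,0]-s*L[:,1],p[1]+s*L[:,0]+c*L[:,1],L[:,2]]
BOX=np.array([[x,y,z] for x in(-.11,.1) for y in(-.16,.16) for z in(0,.07)])
E
python3 - <<'E'
from h import *
im=read_camera("top"); i=camera_info("top")
m=models.cut_out("top","block_heater")[0]["pixels"]
S=4
M=cv2.resize(m.astype(np.float32),None,fx=S,fy=S,interpolation=cv2.INTER_LINEAR)>.5
def cost(p):
    h=cv2.convexHull(((proj(i,w(p,BOX))+.5)*S-.5).astype(np.float32)).round().astype(int)
    a=np.zeros(M.shape,np.uint8); cv2.fillConvexPoly(a,h,1); a=a>0
    return 1-(a&M).sum()/(a|M).sum()
best=min((minimize(cost,[x0,0.03,y0],method="Nelder-Mead",options=dict(initial_simplex=[[x0,.03,y0],[x0+.03,.03,y0],[x0,.06,y0],[x0,.03,y0+.1]],xatol=1e-4,fatol=1e-5)) for x0 in(.5,.55,.6) for y0 in(-.1,0,)),key=lambda r:r.fun)
p=best.x; print(p,best.fun); np.save("p.npy",p)
c=im.copy(); 
c=cv2.resize(c[125:235,225:380],None,fx=5,fy=5,interpolation=cv2.INTER_CUBIC)
def line(L,col):
    q=((proj(i,w(p,L))-[225,125]+.5)*5).round().astype(int); cv2.polylines(c,[q],True,col,1)
line([[-.11,-.16,.07],[.1,-.16,.07],[.1,.16,.07],[-.11,.16,.07]],(255,0,0))
line([[-.102,-.152,.07],[-.056,-.152,.07],[-.056,.152,.07],[-.102,.152,.07]],(0,0,255))
line([[-.042,-.067,.079],[.07,-.067,.079],[.07,.147,.079],[-.042,.147,.079]],(0,255,0))
cv2.imwrite("pics/crop1.png",c[:,:,::-1])
for n,L in dict(strip=[-.079,0,.07],R44=[-.079,-.044,.07],L44=[-.079,.044,.07],hinge=[.078,.04,.0745]).items(): print(n,w(p,L))
E
```

```text
[ 0.56054116  0.01141438 -0.11439341] 0.04096085962302687
strip [[0.48205749 0.02043176 0.07      ]]
R44 [[ 0.47703515 -0.02328066  0.07      ]]
L44 [[0.48707983 0.06414419 0.07      ]]
hinge [[0.64259713 0.04224971 0.0745    ]]
```

View pics/crop1.png

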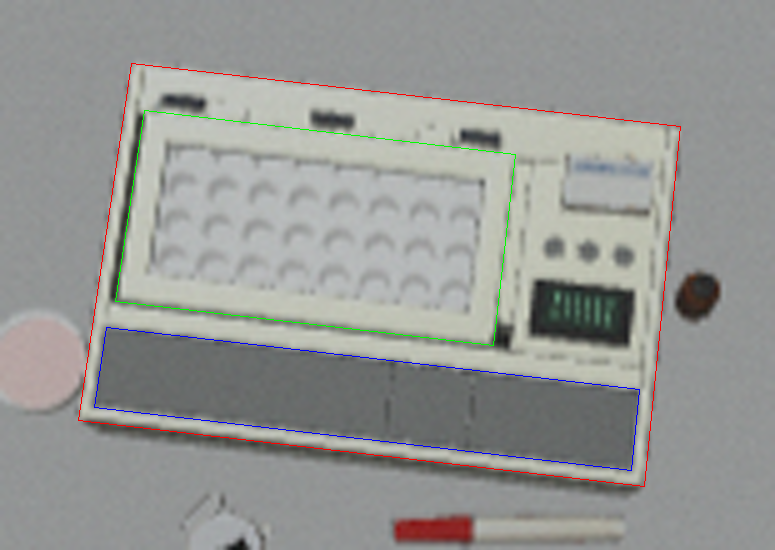

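The overlay fits well. Two seams show at crop (388,390) and (470,405), about 46 mm apart, so the pad is probably centred near y = -35 mm in the heater frame. I'll go there with the fingers shut and feel it.

arm_command(deltas=[[[0,0,0.9,1.9,-3.5,-0.2,0],[0,0,1.8,3.8,-7.0,-0.4,0],[0,0,2.7,5.7,-10.6,-0.6,0],[0,0,3.6,7.6,-14.1,-0.8,0],[0,0,4.5,9.6,-17.7,-1.0,0]]])

```text
clock: 0.82
tcp_pos: [0.2843, 0.3384, 0.2213]
tcp_rot: [3.141, 0.0, 2.873]
force: [0.7, 0.3, 0.7]
finger_gap: 0.0253
grasp_force: 0.0
```

arm_command(deltas=[[[0,0,0.9,1.9,-3.5,-0.2,0],[0,0,1.8,3.8,-7.0,-0.4,0],[0,0,2.7,5.7,-10.6,-0.6,0],[0,0,3.6,7.6,-14.1,-0.8,0],[0,0,4.5,9.6,-17.7,-1.0,0]]])

```text
clock: 1.23
tcp_pos: [0.3804, 0.1613, 0.2116]
tcp_rot: [3.14, 0.001, 2.951]
force: [0.6, 0.9, 0.4]
finger_gap: -0.0002
grasp_force: 0.0
```

arm_command(deltas=[[[0,0,0.9,1.9,-3.5,-0.2,0],[0,0,1.8,3.8,-7.0,-0.4,0],[0,0,2.7,5.7,-10.6,-0.6,0],[0,0,3.6,7.6,-14.1,-0.8,0],[0,0,4.4,9.6,-17.7,-1.0,0]]])

```text
clock: 1.65
tcp_pos: [0.4765, -0.0156, 0.2016]
tcp_rot: [3.141, 0.001, 3.028]
force: [1.5, 1.6, 0.8]
finger_gap: -0.0004
grasp_force: 0.0
```

Run:
```python
from h import *
p=np.load("p.npy"); i=camera_info("wrist"); im=read_camera("wrist"); c=im.copy()
def line(L,col):
    cv2.polylines(c,[proj(i,w(p,L)).round().astype(int)],True,col,1)
line([[-.102,-.152,.07],[-.056,-.152,.07],[-.056,.152,.07],[-.102,.152,.07]],(0,0,255))
line([[-.042,-.067,.079],[.07,-.067,.079],[.07,.147,.079],[-.042,.147,.079]],(0,255,0))
line([[-.1015,-.058,.07],[-.0565,-.058,.07],[-.0565,-.012,.07],[-.1015,-.012,.07]],(255,0,0))
cv2.imwrite("pics/w1.png",c[:,:,::-1])
```

```text
(no output)
```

View pics/w1.png

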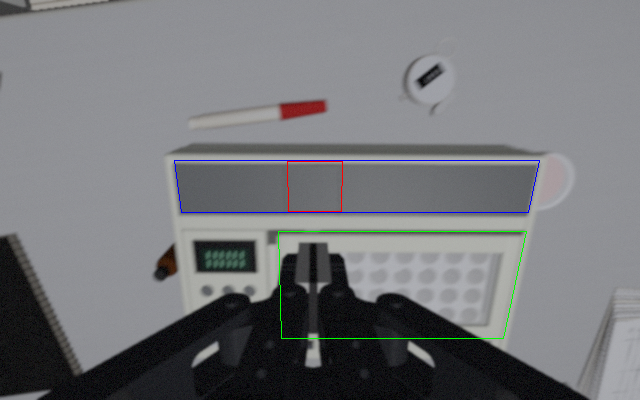

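The wrist view confirms the pose: the strip and lid outlines fit, and the suspected pad is at about (315,187), beneath the fingers' line of descent. Going down to just above it.

arm_command(deltas=[[[0,0,0,0,0,-4,0],[0,0,0,0,0,-8,0],[0,0,0,0,0,-10.5,0],[0,0,0,0,0,-12,0],[0,0,0,0,0,-12.4,0]]])

```text
clock: 2.12
tcp_pos: [0.4731, -0.0138, 0.0744]
tcp_rot: [-3.14, -0.006, 3.027]
force: [-1.3, -0.2, -0.1]
finger_gap: 0.0001
grasp_force: 0.0
```

arm_command(deltas=[[[0,0,0,0,0,-0.1,0],[0,0,0,0,0,-0.3,0],[0,0,0,0,0,-0.5,0],[0,0,0,0,0,-0.6,0],[0,0,0,0,0,-0.6,0]]])

```text
clock: 2.53
tcp_pos: [0.4766, -0.014, 0.072]
tcp_rot: [3.141, 0.002, 3.027]
force: [0.5, -0.2, 0.9]
finger_gap: -0.0003
grasp_force: 0.0
```

arm_command(deltas=[[[0,0,0,0,0,-0.1,0],[0,0,0,0,0,-0.2,0],[0,0,0,0,0,-0.3,0],[0,0,0,0,0,-0.3,0],[0,0,0,0,0,-0.3,0]]])

```text
clock: 2.95
tcp_pos: [0.4764, -0.014, 0.0686]
tcp_rot: [3.141, 0.001, 3.027]
force: [-0.2, 0.5, 2.7]
finger_gap: 0.0001
grasp_force: 1.2
```

arm_command(deltas=[[[0,0,0,0,0,-0.1,0],[0,0,0,0,0,-0.2,0],[0,0,0,0,0,-0.2,0],[0,0,0,0,0,-0.2,0]]])

```text
clock: 3.28
tcp_pos: [0.4764, -0.0141, 0.0665]
tcp_rot: [3.141, 0.001, 3.027]
force: [0.3, -0.5, 2.6]
finger_gap: 0.0
grasp_force: 1.6
```

The spot gives: 3.5 mm down at under 3 N. Pressing it right down.

arm_command(deltas=[[[0,0,0,0,0,-0.1,0],[0,0,0,0,0,-0.2,0],[0,0,0,0,0,-0.25,0],[0,0,0,0,0,-0.25,0],[0,0,0,0,0,-0.25,0]]])

```text
clock: 3.7
tcp_pos: [0.4765, -0.014, 0.0644]
tcp_rot: [3.141, 0.001, 3.027]
force: [-0.5, 0.4, 7.0]
finger_gap: 0.0001
grasp_force: 3.5
```

Run:
```python
from h import *
im=read_camera("scene"); print(env.get_state()["force"])
cv2.imwrite("pics/s2.png",cv2.resize(im[150:270,230:400],None,fx=4,fy=4)[:,:,::-1])
```

```text
[-0.59079963  0.75793061  7.27969767]
```

View pics/s2.png

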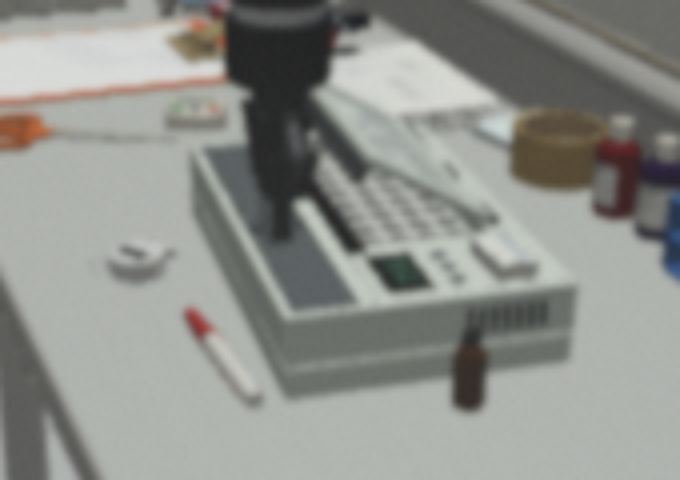

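The pad is fully down (7 N) and the lid, edge around (400,150), is springing up. Moving up and across to the middle of the lid.

arm_command(deltas=[[[0,0,0,0,0,1,0],[0,0,0,0,0,3,0],[0,0,0,0,0,6,0],[0,0,0,0,0,8.5,0],[0,0,0,0,0,10,0]]])

```text
clock: 4.17
tcp_pos: [0.4763, -0.0145, 0.1661]
tcp_rot: [3.141, 0.002, 3.026]
force: [0.3, 0.2, -0.5]
finger_gap: 0.0003
grasp_force: 0.0
```

arm_command(deltas=[[[0,0,0,0.2,2,0,0],[0,0,0,0.5,4.5,0,0],[0,0,0,0.8,6.5,0,0],[0,0,0,0.9,7.5,0,0],[0,0,0,0.9,7.5,0,0]]])

```text
clock: 4.58
tcp_pos: [0.4842, 0.0638, 0.1632]
tcp_rot: [3.141, -0.002, 3.032]
force: [0.4, 0.5, -0.5]
finger_gap: 0.0003
grasp_force: 0.0
```

Run:
```python
from h import *
im=read_camera("scene"); print(env.get_state()["force"],env.get_state()["tcp_pos"])
cv2.imwrite("pics/s3.png",cv2.resize(im[140:260,230:400],None,fx=4,fy=4)[:,:,::-1])
```

```text
[-0.49501337 -1.52299239 -0.3607224 ] [0.48423097 0.0613141  0.16330427]
```

View pics/s3.png

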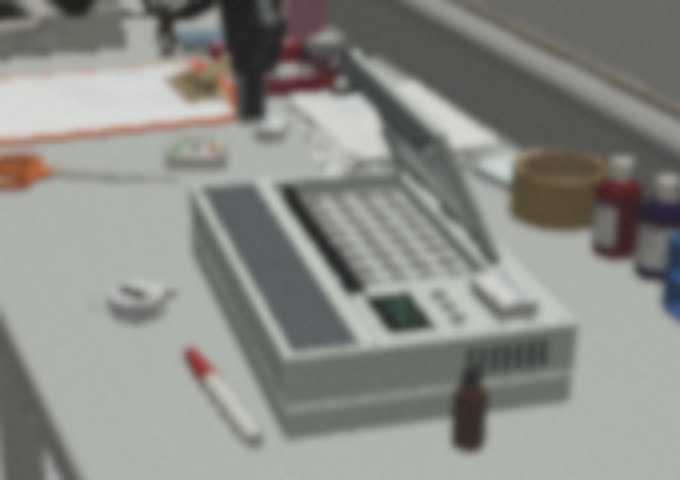

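The lid now rests ajar at about 66° (edge from (345,60) to (435,150)), with the fingers in front of it. Pushing it back along the heater's x.

arm_command(deltas=[[[0,0,0,2,-0.23,0,0],[0,0,0,4,-0.46,0,0],[0,0,0,5.5,-0.63,0,0],[0,0,0,6.5,-0.75,0,0],[0,0,0,7.5,-0.86,0,0]]])

```text
clock: 5.05
tcp_pos: [0.5602, 0.0489, 0.1635]
tcp_rot: [-3.139, -0.001, 3.023]
force: [-0.6, -0.5, -0.2]
finger_gap: 0.0001
grasp_force: 0.0
```

arm_command(deltas=[[[0,0,0,0.8,-0.09,0,0],[0,0,0,1.6,-0.18,0,0],[0,0,0,2.4,-0.28,0,0],[0,0,0,3.2,-0.37,0,0],[0,0,0,4,-0.46,0,0]]])

```text
clock: 5.47
tcp_pos: [0.6005, 0.0473, 0.1638]
tcp_rot: [-3.141, -0.0, 3.026]
force: [-0.5, -0.4, 0.9]
finger_gap: 0.0001
grasp_force: 0.2
```

arm_command(deltas=[[[0,0,0,0.6,-0.07,0,0],[0,0,0,1.2,-0.14,0,0],[0,0,0,1.7,-0.2,0,0],[0,0,0,2.2,-0.25,0,0],[0,0,0,2.2,-0.25,0,0]]])

```text
clock: 5.88
tcp_pos: [0.623, 0.045, 0.1637]
tcp_rot: [-3.141, 0.001, 3.027]
force: [0.8, 0.1, -0.4]
finger_gap: -0.0002
grasp_force: 0.0
```

Run:
```python
from h import *
im=read_camera("scene"); s=env.get_state();print(s["force"],s["tcp_pos"])
cv2.imwrite("pics/s4.png",cv2.resize(im[140:260,230:400],None,fx=4,fy=4)[:,:,::-1])
```

```text
[-0.14883402 -0.22071315 -0.26517737] [0.6223647  0.0450896  0.16367994]
```

View pics/s4.png

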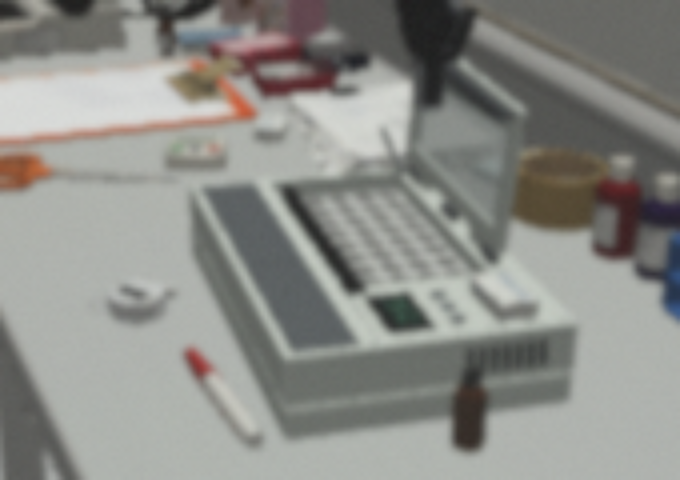

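The lid is near or past upright (top edge from (455,65) to (525,110)) with hardly any force. Nudging it on gently to its stop.

arm_command(deltas=[[[0,0,0,0.3,-0.03,0,0],[0,0,0,0.6,-0.07,0,0],[0,0,0,0.9,-0.1,0,0],[0,0,0,1.2,-0.14,0,0],[0,0,0,1.2,-0.14,0,0]]])

```text
clock: 6.35
tcp_pos: [0.6345, 0.0437, 0.1638]
tcp_rot: [-3.141, 0.001, 3.027]
force: [-0.2, -0.4, 0.1]
finger_gap: 0.0003
grasp_force: 0.0
```

arm_command(deltas=[[[0,0,0,0.1,-0.01,0,0],[0,0,0,0.2,-0.02,0,0],[0,0,0,0.3,-0.03,0,0],[0,0,0,0.3,-0.03,0,0]]])

```text
clock: 6.68
tcp_pos: [0.6352, 0.0437, 0.1637]
tcp_rot: [3.142, -0.004, 3.027]
force: [-5.5, 0.5, 2.5]
finger_gap: -0.0002
grasp_force: 2.5
```

Contact with the lid on its stop (5.5 N). Retreating forwards, then up.

arm_command(deltas=[[[0,0,0,-0.5,0.06,0,0],[0,0,0,-2,0.23,0,0],[0,0,0,-5,0.57,0,0],[0,0,0,-9,1.0,0,0],[0,0,0,-13,1.5,0,0]]])

```text
clock: 7.1
tcp_pos: [0.5063, 0.0582, 0.1636]
tcp_rot: [-3.141, 0.002, 3.026]
force: [-0.4, 0.4, 0.0]
finger_gap: 0.0
grasp_force: 0.0
```

arm_command(deltas=[[[0,0,0,-2,2,2,0],[0,0,0,-4,4,4,0],[0,0,0,-6,6,6,0],[0,0,0,-7,8,7,0],[0,0,0,-7,8,7,0]]])

```text
clock: 7.52
tcp_pos: [0.4362, 0.1448, 0.2366]
tcp_rot: [3.134, 0.004, 3.036]
force: [0.1, 0.8, -0.8]
finger_gap: 0.0001
grasp_force: 0.0
```

Run:
```python
from h import *
p=np.load("p.npy")
s=env.get_state();print(s["clock"],s["force"],s["tcp_pos"])
a=read_camera("scene"); b=read_camera("top"); i=camera_info("top")
c=b.copy()
c=cv2.resize(c[125:235,225:380],None,fx=5,fy=5,interpolation=cv2.INTER_CUBIC)
for L in ([[-.11,-.16,.07],[.1,-.16,.07],[.1,.16,.07],[-.11,.16,.07]],[[-.102,-.152,.07],[-.056,-.152,.07],[-.056,.152,.07],[-.102,.152,.07]],
  [[.099,-.067,.1926],[.099,.147,.1926],[.078,.147,.0745],[.078,-.067,.0745]]):
    cv2.polylines(c,[((proj(i,w(p,L))-[225,125]+.5)*5).round().astype(int)],True,(255,0,0),1)
a=cv2.resize(a[140:260,230:400],None,fx=3,fy=3)
o=np.zeros((600,800,3),np.uint8); c=cv2.resize(c,(400,284)); 
o[:360,:400]=a[:,60:460]; o[:284,400:]=c
cv2.imwrite("pics/f.png",o[:360,:,::-1])
```

```text
7.5167 [ 0.13141207  0.82024725 -0.78847539] [0.43616097 0.14478177 0.23664012]
```

View pics/f.png

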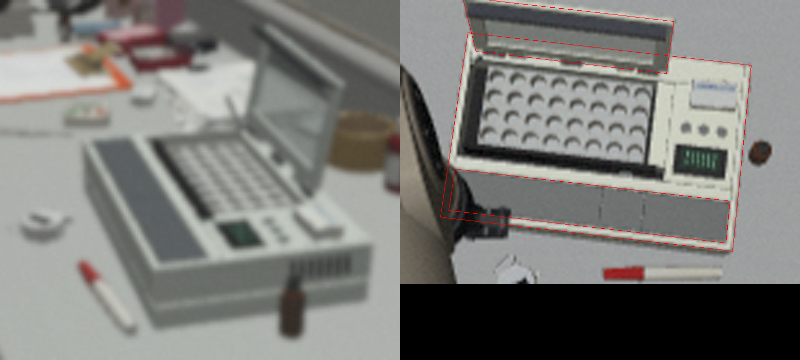

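The lid's outline in the top view matches the predicted fully open pose, with its top edge from (465,0) to (673,20). The heater outline hasn't shifted, the hand is clear, and the nearby things are where they were. Handing in.

```bash
python3 -c "
from cell import env
print(env.hand_in())"
```

```text
the job is handed in; nothing more can be done
None
```

I pressed the concealed pad right down about 35 mm right of the strip's middle and the lid sprang ajar. I pushed it back onto its stop and withdrew the hand, and the job was handed in at about 7.6 s with the heater unmoved in the final pictures.

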